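Turn the rotating makeup organiser so the foundation faces front

TASK

On the chest of drawers stands a round rotating makeup organiser. With the fingertips, push it round at its rim until the glass foundation bottle in it stands straight at the front, towards the chest's front edge on the robot's side. Leave the bottles and the jar in it untouched, so that they ride along standing upright in their compartments; pick nothing up, and leave the other things on the chest where they are.

Things in the scene. Friction and masses are not known exactly. Their poses are not given: they have to be found in the camera images.
- foot: Fixed foot of the organiser on the chest top, a 176 mm disc 12 mm high, fixed down. Origin on the turning axis at the chest top (z = 0). Its axes are parallel to the world's: its -x axis is the front, square to the chest's front edge on the robot's side. It stands at a different place each time.
- tray: White round tray, 230 mm across, turning about the axis through the foot's centre, without end stops; it stays where left, and about 0.5 N at the rim turns it. Origin on the axis, 12 mm above the chest; floor 17 mm above the chest. Its six compartments are centred 0, 60, .. 300 degrees from its own x axis: foundation at 0, jar and varnish at 120 and 240 (either way round), 60, 180, 300 empty.
- tray_lip (a point): Top of the tray's low rim lip in the middle of the foundation's compartment, 113 mm from the axis along the tray's x axis. The lip runs all round, 3 mm thick, and ends 33 mm above the chest.
- partition_end (a point): Top outer end of one of six upright radial partitions between the compartments, at 30, 90, .. 330 degrees from the tray's x axis (this one at 30). Each is 4 mm thick, runs from 30 to 114 mm from the axis, and ends 67 mm above the chest, 34 mm above the lip: shut fingers lowered at the rim to 42 to 55 mm above the chest clear the lip and can push a partition's side.
- cup_top (a point): Centre of the mouth of the tray's fixed middle cup, 64 mm across, 82 mm above the chest; three lipsticks fixed in it end 100 mm above the chest.
- foundation: Glass foundation bottle, loose: a square glass bottle 33 x 33 x 60 mm, filled with brown make-up, and a round black cap of 25 mm, 94 mm tall in all, the tallest thing standing in a compartment. Stands on the tray's floor about 68 mm from the axis. Origin at the centre of its underside, z up.
- cream_jar: Squat round cream jar of brown glass, loose, 49 mm across and 40 mm tall with a wide lid. Stands on the tray's floor about 68 mm from the axis. Origin at the centre of its underside, z up.
- varnish: Small nail varnish bottle, loose: square 26 x 26 x 32 mm with a thin black cap 15 mm across, 68 mm tall in all. Stands on the tray's floor about 68 mm from the axis. Origin at the centre of its underside, z up.
- makeup_case: Hard plastic makeup case with two clasp latches, loose, 150 (x) x 200 (y) mm, 106 mm high to the folded handle, beside the organiser, left or right. Origin at the centre of its underside.
- brush_holder: Round silicone holder, 80 mm across and 90 mm tall, with four makeup brushes up to 166 mm high, loose, on the other side of the organiser. Origin at the centre of its underside.
- mirror: Plastic hand mirror lying flat, 9 mm thick, loose, 220 mm long, behind the organiser. Origin where the handle meets the 110 mm round head; the head lies along +x, the handle along -x.
- lash_curler: Aluminium eyelash curler lying flat, loose, about 110 x 70 mm, 20 mm high, in front of the organiser to the right. Origin at its pivot, on the chest top.
Things that resemble listed ones, but are neither listed nor needed, are in the scene too. Of the things that look like the cream_jar, the smaller one is meant. What is shaped like the foundation but purple is not meant.

How it is judged:
By the outcome, as a careful person would: the job done as asked, in the order asked, and still so for the second after the job is handed in, with the robot touching nothing.
It also fails if it takes over 54 s, if anything falls off the work surface, if the arm or the gripper's body presses on something with over 40 N, if the wrist force passes 120 N, or if a joint passes its speed limit or range.

ROBOT

A 7-joint arm with a two-finger parallel gripper is mounted at the origin on the work surface. World frame = base frame: x ahead of the robot, y to its left, z up, the work surface at z = 0. Lengths are in m, angles in rad, forces in N, time in s.
With the tool pointing down it reaches from about 0.35 to 0.9 m from the base axis. Payload 8.1 kg.
Tool frame: the origin (TCP) lies midway between the tips of the shut fingers; the grasp point (between the pads) lies arm.grasp_offset behind it (arm.grasp_offset is the distance from the TCP to the grasp point, in m); z points along the fingers, y is the line along which they close (so a half turn about z gives the same grasp; the last joint's range is limited). The gripper opens to 92 mm and grips with 3 to 60 N. Pads are 19 mm wide; open, the fingers measure 130 mm over their backs; the gripper's body (75 mm by 190 mm) begins 47 mm behind the grasp point.
Start: joints at [1.026, 0.434, 0.025, 1.573, -0.012, 1.134, -0.075], TCP at [0.267, -0.565, 0.227] pointing down, gripper open.
Joint ranges: [-2.62, 2.62], [-0.44, 2.09], [-1.27, 1.32], [0.08, 2.57], [-1.32, 4.46], [0.12, 2], [-2.74, 2.74]. Speed limits (rad/s): [2.22, 2.22, 3.01, 3.01, 3.14, 3.14, 3.14].

INTERFACE

Orientations are given as a rotation vector (axis times angle).
In Python, from cell import observe, imaging, arm gives the robot as it stands.
- The arm moves only by the tool apply_moves, never from a script. Its argument "commands" is a list of rows, each a list of 5 numbers: the opening in per cent of the stroke, from 0 (shut) to 100 (fully open), then the shift along the world's x, y, z in units of 0.06 m (1.0 is 0.06 m), then the turn about the world's z in units of 0.5 rad (1.0 is 0.5 rad). A call has 1 to 12 rows; each row shifts and turns the commanded pose from where the row before left it; what a row does not reach is not made up. A row lasts 1/8 s, in which the tool goes at most 62.5 mm and 10.7 degrees, less where a joint would pass 70% of its speed; a pose out of reach is approached as far as the arm can. A call with a number of a shift or a turn outside -1 to 1 is refused whole. A call with a gripper value outside its range is refused whole. The fingers move at their own pace and stop on an object; "newtons" is the grip in N (left out, the last holds). Time passes only in rows, so rows that do not move let the fingers close. It gives the time, the measured TCP pose, the force, the opening and the grip force at its end, in the units of the state.
- observe(): the state, without advancing time (a new reading comes with each control period).
- imaging.get_image(name): name is "side" or "top" or "wrist"; returns (picture, depth): 400x640x3 uint8, red, green, blue; 400x640 float32, m along the optical axis (not along the pixel's ray), 0 where there is no reading.
- imaging.camera_params(name): a dict with "camera_matrix" (3x3 intrinsics, pixels), "dist" ([k1, k2, p1, p2, k3] as OpenCV has them; the pictures are not rectified), "origin" and "rotation" of the camera in the world; the wrist camera has in their place "tool_from_camera" (4x4, takes a point from camera to tool coordinates, whose origin is the TCP and whose axes are the flange's). Camera axes: x right, y up, looking along -z (the intrinsics and any distortion apply to the point x, -y, -z); pixel columns grow to the right and rows downward; lengths in m; the calibration is good to about 2 mm. A picture is of the moment at which its call begins: read the wrist's pose just before it. camera_params takes no time and is no camera call.
- arm.sign_off(): hands the job in; it is judged then, once.
The state is a dict: "clock": time; "joints": joint angles; "dq": joint speeds; "joint_efforts": joint torques, N m; "position": TCP position; "ee_rot": TCP orientation; "force": force on the tool from outside, world axes, zero at the start; "ft_torque": the same for the moment, N m; "width": opening from 0.0 (shut) to 1.0 (fully open); "gripper_force": force on a finger pad.
Only numpy, scipy, OpenCV 4.12 (cv2) and the standard library are available. Lean on these libraries where they do the work, as an engineer would, in place of code of your own. Each camera call takes 0.05 s, during which the arm holds its last target. There are 200 camera calls.

## Working session

There is one attempt and no reset: what is moved stays moved. The work goes in short steps, Python scripts to look and compute and a tool call to move; the robot and the scene stay as the last step left them, time stands still between calls to the robot, and variables do not carry over. Pictures are saved under pics/ and viewed, at most 10 in all, crops included, and the job is handed in when it is done.

Besides the shell and the picture viewer there is one more tool, called after ">>>" as name(argument=value, ...), one argument or row to a line, values as JSON. apply_moves: Moves the arm, as the interface text tells. Its arguments: {"type":"object","properties":{"commands":{"type":"array"},"newtons":{"type":"number"}},"required":["commands"]}

```bash
mkdir -p pics; cat > h.py <<'E'
import numpy as np, cv2
from cell import observe, imaging, arm
def ray(name,uv):
    p=imaging.camera_params(name)
    u=cv2.undistortPoints(np.array(uv,float).reshape(-1,1,2),np.array(p["camera_matrix"]),np.array(p["dist"])).reshape(-1,2)
    d=np.c_[u[:,0],-u[:,1],-np.ones(len(u))]@np.array(p["rotation"]).T
    return np.array(p["origin"]),d
def onplane(name,uv,z):
    o,d=ray(name,uv); return o+d*((z-o[2])/d[:,2])[:,None]
def bydepth(name,uv,dep):
    o,d=ray(name,uv); return o+d*np.array([[dep[int(v),int(u)]] for u,v in uv])
E
python3 - <<'E'
from h import *
for n in("top","side"):
    i,d=imaging.get_image(n); cv2.imwrite(f"pics/{n}0.png",i[:,:,::-1]); np.save(f"pics/{n}d.npy",d)
    p=imaging.camera_params(n);print(n,np.round(p["origin"],3),np.round(p["rotation"],2).tolist(),p["camera_matrix"][0][0])
print(observe()["clock"],arm.grasp_offset, observe()["ee_rot"])
E
```

```text
top [ 0.518 -0.004  0.94 ] [0.05, -0.05, -1.55] 397.16202733444163
side [0.283 0.745 0.884] [0.22, -1.07, -2.58] 511.94776469689197
0.1 0.0188 [-3.06396688e+00 -6.87939693e-01  7.12544938e-04]
```

View pics/top0.png

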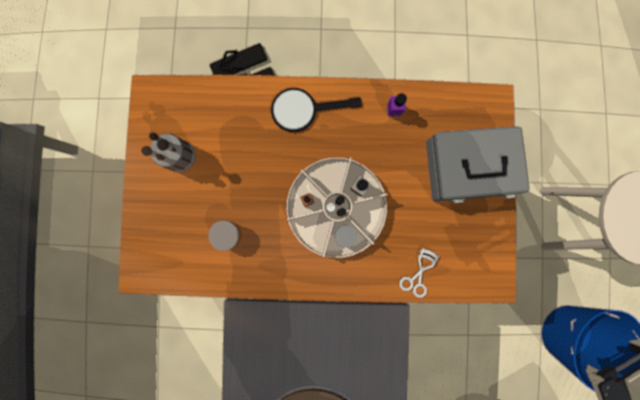

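View pics/side0.png

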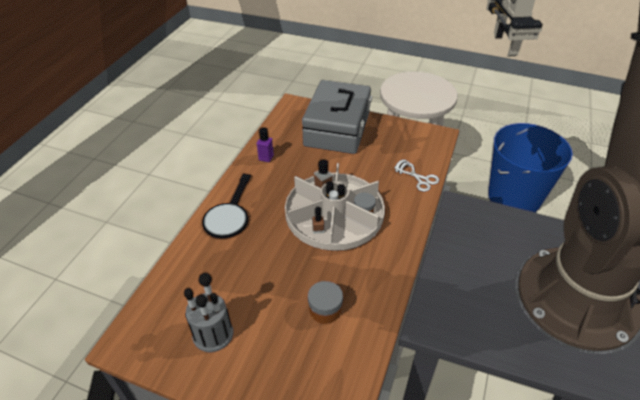

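Top view: the tray is centred at about (337,207). A black-capped bottle stands at (362,185), a small brown one at (307,200) and a grey-lidded jar at (347,236). The brush holder is at left (170,152), the case at right (477,165), and the curler at front right (420,272).

Candidates for the look-alikes:
- **Foundation:** (362,185) in the tray, against the purple bottle at (397,103) outside it.
- **Cream jar:** the smaller one at (347,236) in the tray, against the large one at (223,236).

The crop below is to confirm these.

```bash
sed -i 's/@np.array(p\["rotation"\]).T/@cv2.Rodrigues(np.array(p["rotation"],float))[0].T/' h.py
python3 - <<'E'
from h import *
a=cv2.imread("pics/top0.png");b=cv2.imread("pics/side0.png")
A=cv2.resize(a[145:270,275:400],(400,400),interpolation=3);B=cv2.resize(b[145:255,275:395],(400,400),interpolation=3)
cv2.imwrite("pics/crop.png",np.hstack([A,B]))
print(np.array(imaging.camera_params("top")["rotation"]).shape)
d=np.load("pics/topd.npy")
# tray points: bright low-sat pixels with height
v,u=np.mgrid[140:275,270:405];uv=np.c_[u.ravel(),v.ravel()]
P=bydepth("top",uv,d);print("table",np.median(P[:,2]))
m=(P[:,2]>.012)&(P[:,2]<.12);mm=np.zeros((400,640),np.uint8);mm[uv[m][:,1],uv[m][:,0]]=255
c=max(cv2.findContours(mm,0,1)[0],key=cv2.contourArea)
Q=onplane("top",cv2.convexHull(c).reshape(-1,2),.033)[:,:2].astype(np.float32)
print("circle",cv2.minEnclosingCircle(Q), np.linalg.lstsq(np.c_[2*Q,np.ones(len(Q))],(Q**2).sum(1),rcond=None)[0][:2])
for n,(r0,r1) in dict(found=(.103,.125),varn=(.08,.092)).items():
    k=(P[:,2]>r0)&(P[:,2]<r1);print(n,k.sum(),P[k].mean(0),P[k].std(0))
for n,t in dict(found=(362,185),varn=(307,200),jar=(347,236),cup=(337,207)).items():
    print(n,bydepth("top",[t],d))
E
```

```text
(3,)
table 0.001387630462687528
circle ((0.5509147047996521, -0.04195497930049896), 0.11787385493516922) [ 0.54971798 -0.04083112]
found 111 [ 0.5960197  -0.091513    0.11020716] [0.00609357 0.00639648 0.00164584]
varn 238 [ 0.5512006  -0.02877464  0.08547607] [0.01670544 0.02947505 0.00362718]
found [[ 0.59360888 -0.09035476  0.11006067]]
varn [[0.56043731 0.02499002 0.08682285]]
jar [[ 0.48437539 -0.06447873  0.05938577]]
cup [[ 0.54946175 -0.04285424  0.01373424]]
```

View pics/crop.png

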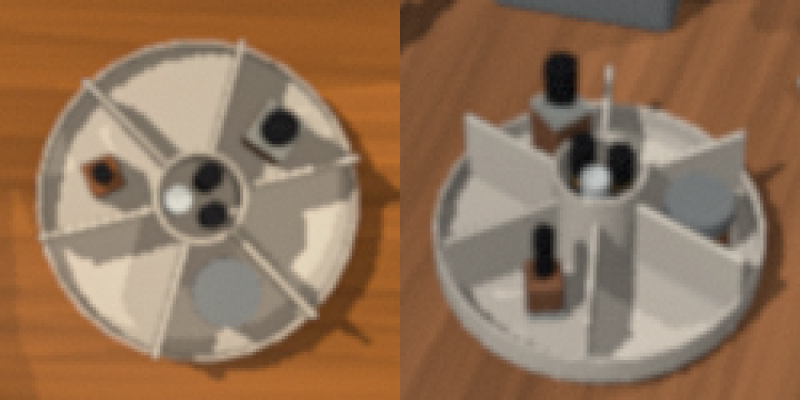

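The crop shows the tray's bottle with brown body and tall black cap at upper right. It is the foundation: the tallest of the three, and not purple. The varnish is at left, the small jar at the bottom, and the empty compartments lie between. The six partition ends are at crop pixels (240,42), (358,158), (315,316), (157,355), (40,238) and (87,84).

```bash
python3 - <<'E'
from h import *
e=np.array([(240,42),(358,158),(315,316),(157,355),(40,238),(87,84)])/3.2+[274.7,144.7]
P=onplane("top",e,.067)[:,:2];c=P.mean(0);print(c,np.linalg.norm(P-c,axis=1))
a=np.degrees(np.arctan2(*(P-c).T[::-1]));print(a, "offset mod60",(a-30)%60)
f=np.array([.596,-.0915])-c;print(np.degrees(np.arctan2(f[1],f[0])),np.linalg.norm(f))
d=np.load("pics/topd.npy");v,u=np.mgrid[0:400:2,0:640:2];uv=np.c_[u.ravel(),v.ravel()];Q=bydepth("top",uv,d)
for n,(x0,x1,y0,y1) in dict(case=(.5,.85,-.5,-.19),jar2=(.4,.56,.16,.3),curl=(.3,.5,-.35,-.13),brush=(.55,.8,.2,.45),mir=(.66,.85,-.15,.2)).items():
    k=(Q[:,0]>x0)&(Q[:,0]<x1)&(Q[:,1]>y0)&(Q[:,1]<y1)&(Q[:,2]>.01);print(n,np.round(Q[k].min(0),3),np.round(Q[k].max(0),3))
s=observe();R=cv2.Rodrigues(np.array(s["ee_rot"]))[0];print(R.round(2).tolist(),s["position"],s["width"])
E
```

```text
[ 0.54840401 -0.04084677] [0.11196373 0.1128872  0.11280756 0.11098986 0.1129141  0.1107544 ]
[ -13.24286678  -74.38460583 -134.26250758  166.06776147  105.38643547
   45.92232113] offset mod60 [16.75713322 15.61539417 15.73749242 16.06776147 15.38643547 15.92232113]
-46.782309534375756 0.06950631224733117
case [ 0.564 -0.463  0.01 ] [ 0.774 -0.19   0.107]
jar2 [0.445 0.179 0.011] [0.508 0.242 0.058]
curl [ 0.411 -0.283  0.01 ] [ 0.499 -0.13   0.035]
brush [0.625 0.3   0.011] [0.702 0.372 0.166]
mir [ 0.66  -0.093  0.01 ] [0.828 0.117 0.035]
[[0.9, 0.43, -0.0], [0.43, -0.9, 0.0], [-0.0, -0.0, -1.0]] [ 0.26697434 -0.56460108  0.22603402] 0.999525946274916
```

>>> apply_moves(
  commands=[
    [0, 0.3, 0.45, 0, 0.29],
    [0, 0.32, 0.46, 0, 0.29],
    [0, 0.32, 0.46, 0, 0.29],
    [0, 0.32, 0.46, 0, 0.29],
    [0, 0.32, 0.46, 0, 0.29],
    [0, 0.32, 0.46, 0, 0.29],
    [0, 0.32, 0.46, 0, 0.29],
    [0, 0.32, 0.46, 0, 0.29],
    [0, 0.32, 0.46, 0, 0.29],
    [0, 0.32, 0.46, 0, 0.29],
    [0, 0.32, 0.46, 0, 0.29],
    [0, 0.32, 0.46, 0, 0.29],
  ],
)

```text
clock: 1.6
position: [0.4967, -0.2335, 0.2265]
ee_rot: [-1.444, -2.79, 0.0]
force: [-0.1, -0.2, -0.2]
width: 0.0
gripper_force: 0.0
```

>>> apply_moves(
  commands=[
    [0, 0.32, 0.46, 0, 0.29],
    [0, 0.32, 0.46, 0, 0.29],
    [0, 0.32, 0.46, 0, 0.29],
    [0, 0.32, 0.46, 0, 0.29],
    [0, 0.32, 0.46, 0, 0.29],
    [0, 0.32, 0.46, 0, 0.29],
    [0, 0.32, 0.46, 0, 0.29],
    [0, 0.32, 0.46, 0, 0.29],
    [0, 0, 0, 0, 0],
  ],
)

```text
clock: 2.72
position: [0.6504, -0.0104, 0.2261]
ee_rot: [0.322, -3.125, -0.004]
force: [0.1, -0.7, -0.1]
width: 0.006
gripper_force: 0.0
```

```bash
cat >> h.py <<'E'
C=np.array([.549,-.041])
def st():
    s=observe();R=cv2.Rodrigues(np.array(s["ee_rot"]))[0];p=np.array(s["position"]);q=p[:2]-C
    print("t",s["clock"],"p",p.round(4),"yaw",np.degrees(np.arctan2(R[1,1],R[0,1])).round(1),"r",np.hypot(*q).round(4),"phi",np.degrees(np.arctan2(q[1],q[0])).round(1),"F",np.round(s["force"],1),"w",s["width"],np.round(s["joints"],2))
    return s
def tray(fn):
    i,d=imaging.get_image("top");cv2.imwrite(fn,cv2.resize(i[145:270,275:400,::-1],(500,500),interpolation=3))
    v,u=np.mgrid[140:275,270:405];uv=np.c_[u.ravel(),v.ravel()];P=bydepth("top",uv,d);return i,P
E
python3 -c "
from h import *;st()"
```

```text
t 2.725 p [ 0.6504 -0.0104  0.2261] yaw 101.8 r 0.1059 phi 16.8 F [ 0.1 -0.7 -0.1] w 0.005747077177191717 [ 0.39  0.59 -0.74  1.46  0.4   1.25  1.38]
```

>>> apply_moves(
  commands=[
    [0, 0, 0, -0.5, 0],
    [0, 0, 0, -0.5, 0],
    [0, 0, 0, -0.5, 0],
    [0, 0, 0, -0.5, 0],
    [0, 0, 0, -0.5, 0],
    [0, 0, 0, -0.4, 0],
    [0, 0, 0, 0, 0],
  ],
)

```text
clock: 3.6
position: [0.6481, -0.0152, 0.0508]
ee_rot: [0.31, -3.122, 0.001]
force: [0.3, -0.3, 0.4]
width: 0.008
gripper_force: 0.0
```

```bash
python3 - <<'E'
from h import *
s=st();p0=np.array(s["position"][:2])
ph=np.array([12,8,5,2]+list(np.arange(-1,-30,-3))+list(np.arange(-32,-133,-4)))
P=C+.104*np.c_[np.cos(np.radians(ph)),np.sin(np.radians(ph))]
D=np.diff(np.vstack([p0,P]),axis=0)/.06
t=np.diff(np.r_[14,ph])*np.pi/180/.5
for i in range(len(ph)): print(ph[i],[0,*D[i].round(2),0,t[i].round(2)])
E
```

```text
t 3.6 p [ 0.6481 -0.0152  0.0508] yaw 101.3 r 0.1025 phi 14.6 F [ 0.3 -0.3  0.4] w 0.007926379497532937 [ 0.35  0.75 -0.65  1.64  0.54  0.94  1.27]
12 [0, np.float64(0.04), np.float64(-0.07), 0, np.float64(-0.07)]
8 [0, np.float64(0.02), np.float64(-0.12), 0, np.float64(-0.14)]
5 [0, np.float64(0.01), np.float64(-0.09), 0, np.float64(-0.1)]
2 [0, np.float64(0.01), np.float64(-0.09), 0, np.float64(-0.1)]
-1 [0, np.float64(0.0), np.float64(-0.09), 0, np.float64(-0.1)]
-4 [0, np.float64(-0.0), np.float64(-0.09), 0, np.float64(-0.1)]
-7 [0, np.float64(-0.01), np.float64(-0.09), 0, np.float64(-0.1)]
-10 [0, np.float64(-0.01), np.float64(-0.09), 0, np.float64(-0.1)]
-13 [0, np.float64(-0.02), np.float64(-0.09), 0, np.float64(-0.1)]
-16 [0, np.float64(-0.02), np.float64(-0.09), 0, np.float64(-0.1)]
-19 [0, np.float64(-0.03), np.float64(-0.09), 0, np.float64(-0.1)]
-22 [0, np.float64(-0.03), np.float64(-0.08), 0, np.float64(-0.1)]
-25 [0, np.float64(-0.04), np.float64(-0.08), 0, np.float64(-0.1)]
-28 [0, np.float64(-0.04), np.float64(-0.08), 0, np.float64(-0.1)]
-32 [0, np.float64(-0.06), np
[... 1028 characters left out ...]
, 0, np.float64(-0.14)]
-96 [0, np.float64(-0.12), np.float64(0.01), 0, np.float64(-0.14)]
-100 [0, np.float64(-0.12), np.float64(0.02), 0, np.float64(-0.14)]
-104 [0, np.float64(-0.12), np.float64(0.03), 0, np.float64(-0.14)]
-108 [0, np.float64(-0.12), np.float64(0.03), 0, np.float64(-0.14)]
-112 [0, np.float64(-0.11), np.float64(0.04), 0, np.float64(-0.14)]
-116 [0, np.float64(-0.11), np.float64(0.05), 0, np.float64(-0.14)]
-120 [0, np.float64(-0.11), np.float64(0.06), 0, np.float64(-0.14)]
-124 [0, np.float64(-0.1), np.float64(0.06), 0, np.float64(-0.14)]
-128 [0, np.float64(-0.1), np.float64(0.07), 0, np.float64(-0.14)]
-132 [0, np.float64(-0.09), np.float64(0.08), 0, np.float64(-0.14)]
```

>>> apply_moves(
  commands=[
    [0, 0.04, -0.07, 0.02, -0.06],
    [0, 0.02, -0.12, 0, -0.14],
    [0, 0.01, -0.09, 0, -0.1],
    [0, 0.01, -0.09, 0, -0.1],
    [0, 0, -0.09, 0, -0.1],
    [0, 0, -0.09, 0, -0.1],
    [0, -0.01, -0.09, 0, -0.1],
    [0, -0.01, -0.09, 0, -0.1],
    [0, -0.02, -0.09, 0, -0.1],
    [0, -0.02, -0.09, 0, -0.1],
    [0, -0.03, -0.09, 0, -0.1],
    [0, -0.03, -0.08, 0, -0.1],
  ],
)

```text
clock: 5.1
position: [0.6475, -0.0788, 0.0539]
ee_rot: [-0.629, -3.078, 0.0]
force: [0.9, 0.0, -0.6]
width: 0.008
gripper_force: 0.2
```

```bash
python3 - <<'E'
from h import *
st();i,P=tray("pics/t1.png")
E
```

```text
t 5.1 p [ 0.6475 -0.0788  0.0539] yaw 66.9 r 0.1055 phi -21.0 F [ 0.9  0.  -0.6] w 0.007958442201827613 [ 0.36  0.71 -0.51  1.64  0.42  0.9   0.86]
```

View pics/t1.png

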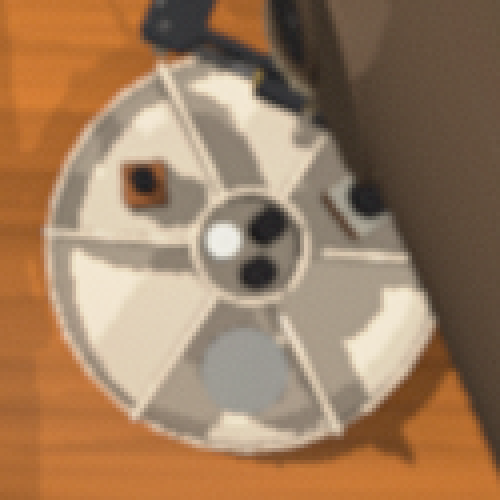

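The tray is turning with the finger. It has gone round by about 20°, with the varnish at (143,183), the jar at (245,368) and the foundation cap at (368,198), all upright. I'll continue the arc.

>>> apply_moves(
  commands=[
    [0, -0.05, -0.08, -0.02, -0.12],
    [0, -0.05, -0.08, 0, -0.12],
    [0, -0.06, -0.1, 0, -0.14],
    [0, -0.07, -0.1, 0, -0.14],
    [0, -0.07, -0.1, 0, -0.14],
    [0, -0.08, -0.09, 0, -0.14],
    [0, -0.09, -0.08, 0, -0.14],
    [0, -0.09, -0.08, 0, -0.14],
    [0, -0.1, -0.07, 0, -0.14],
    [0, -0.1, -0.06, 0, -0.14],
    [0, -0.11, -0.06, 0, -0.14],
    [0, -0.11, -0.05, 0, -0.14],
  ],
)

```text
clock: 6.65
position: [0.5887, -0.1356, 0.0528]
ee_rot: [1.803, 2.572, 0.0]
force: [0.4, 0.6, 1.0]
width: 0.004
gripper_force: 0.2
```

```bash
python3 -c "
from h import *;st()"
```

```text
t 6.65 p [ 0.5887 -0.1356  0.0528] yaw 19.9 r 0.1026 phi -67.3 F [0.4 0.6 1. ] w 0.004250563123454303 [ 0.35  0.61 -0.31  1.78  0.25  0.79  0.26]
```

>>> apply_moves(
  commands=[
    [0, -0.11, -0.05, 0, -0.14],
    [0, -0.12, -0.04, 0, -0.14],
    [0, -0.12, -0.03, 0, -0.14],
    [0, -0.12, -0.02, 0, -0.14],
    [0, -0.12, -0.01, 0, -0.14],
    [0, -0.12, 0, 0, -0.14],
    [0, -0.12, 0.01, 0, -0.14],
    [0, -0.12, 0.02, 0, -0.14],
    [0, -0.12, 0.03, 0, -0.14],
    [0, -0.12, 0.03, 0, -0.14],
    [0, -0.11, 0.04, 0, -0.14],
    [0, 0, 0, 0, 0],
  ],
)

```text
clock: 8.15
position: [0.5105, -0.1364, 0.0529]
ee_rot: [-2.635, -1.711, 0.0]
force: [-0.2, 0.5, -0.0]
width: 0.004
gripper_force: 0.0
```

```bash
python3 - <<'E'
from h import *
st();i,P=tray("pics/t2.png")
E
```

```text
t 8.15 p [ 0.5105 -0.1364  0.0529] yaw -24.0 r 0.1029 phi -112.0 F [-0.2  0.5 -0. ] w 0.0038798497086340224 [ 0.24  0.5  -0.11  1.98  0.09  0.66 -0.34]
```

View pics/t2.png

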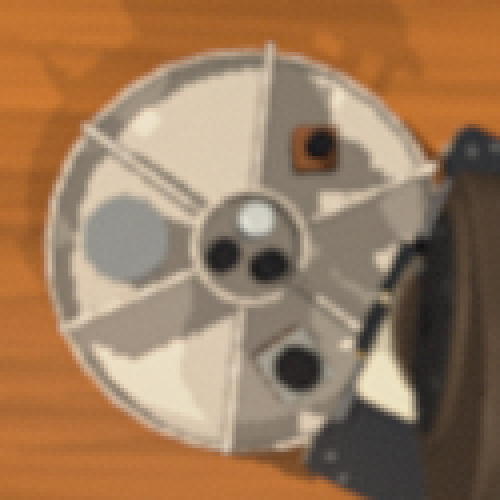

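Foundation cap at (298,368), jar at (125,238), varnish at (318,148); all upright. The partition ends to measure are (270,45), (87,127), (65,328), (227,447) and (435,165).

```bash
cat >> h.py <<'E'
def ang(e):
    e=np.array(e)/4+[274.7,144.7];P=onplane("top",e,.067)[:,:2]
    o=np.linalg.lstsq(np.c_[2*P,np.ones(len(P))],(P**2).sum(1),rcond=None)[0][:2]
    for c in(np.array([.5485,-.0408]),o):
        a=np.degrees(np.arctan2(*(P-c).T[::-1]));print(c,a.round(1),((a-30)%60).round(1))
E
python3 - <<'E'
from h import *
ang([(270,45),(87,127),(65,328),(227,447),(435,165)])
E
```

```text
[ 0.5485 -0.0408] [ -4.5  54.8 114.9 174.8 -64.7] [25.5 24.8 24.9 24.8 25.3]
[ 0.55007247 -0.04127493] [ -4.4  55.6 115.6 174.7 -65.3] [25.6 25.6 25.6 24.7 24.7]
```

Foundation's compartment is at about -155°, so 25° is left. The finger leads by 13°, so it should end at phi ≈ -137.

>>> apply_moves(
  commands=[
    [0, -0.08, 0.04, 0, -0.1],
    [0, -0.1, 0.06, 0, -0.14],
    [0, -0.1, 0.06, 0, -0.14],
    [0, -0.1, 0.07, 0, -0.14],
    [0, -0.09, 0.07, 0, -0.14],
    [0, -0.07, 0.06, 0, -0.1],
    [0, -0.05, 0.04, 0, -0.06],
    [0, 0, 0, 0, 0],
  ],
)

```text
clock: 9.2
position: [0.4755, -0.1125, 0.0528]
ee_rot: [2.927, 1.14, -0.0]
force: [-0.2, -0.6, 1.2]
width: 0.001
gripper_force: 0.0
```

```bash
python3 - <<'E'
from h import *
st();i,P=tray("pics/t3.png")
E
```

```text
t 9.2 p [ 0.4755 -0.1125  0.0528] yaw -47.4 r 0.1026 phi -135.8 F [-0.2 -0.6  1.2] w 0.0009686171364446447 [ 0.13  0.45 -0.01  2.09  0.    0.61 -0.71]
```

View pics/t3.png

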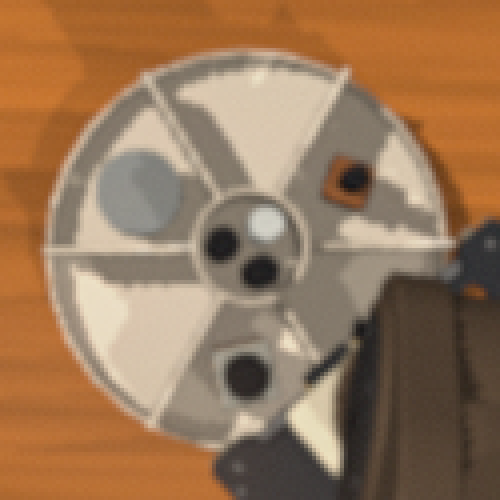

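Foundation cap at (247,375), nearly at the front. Partition ends: (346,70), (148,73), (45,251), (152,424), (452,243).

```bash
python3 - <<'E'
from h import *
ang([(346,70),(148,73),(45,251),(152,424),(452,243)])
i=cv2.imread("pics/t3.png")
v,u=np.mgrid[140:275,270:405];uv=np.c_[u.ravel(),v.ravel()]
_,d=imaging.get_image("top");P=bydepth("top",uv,d)
k=(P[:,2]>.104)&(P[:,2]<.116)&(P[:,1]<-.01)&(P[:,1]>-.07)&(P[:,0]<.51)
f=np.median(P[k],0);print(k.sum(),f,f[:2]-[.549,-.041],P[k].std(0))
E
```

```text
[ 0.5485 -0.0408] [-27.3  31.4  92.4 152.4 -87.3] [2.7 1.4 2.4 2.4 2.7]
[ 0.54935273 -0.04069238] [-27.5  31.6  92.8 152.6 -87.8] [2.5 1.6 2.8 2.6 2.2]
111 [ 0.47975942 -0.04000097  0.11017597] [-0.06924058  0.00099903] [0.00607055 0.00627342 0.00143134]
```

The compartment is about 2.4° short and the bottle itself is within 1° of straight front, so I'll leave it. Next: back off, lift and verify.

>>> apply_moves(
  commands=[
    [0, 0.05, -0.07, 0, 0],
    [0, 0.06, -0.08, 0, 0],
    [0, 0, 0, 0, 0],
    [0, 0, 0, 0.3, 0],
    [0, 0, 0, 0.5, 0],
    [0, 0, 0, 0.6, 0],
    [0, 0, 0, 0.6, 0],
    [0, 0, -0.4, 0.6, 0],
    [0, -0.3, -0.6, 0, 0],
    [0, -0.3, -0.6, 0, 0],
    [0, -0.3, -0.6, 0, 0],
    [0, -0.3, -0.6, 0, 0],
  ],
)

```text
clock: 10.8
position: [0.4092, -0.2906, 0.2088]
ee_rot: [2.928, 1.139, 0.0]
force: [-0.8, 0.3, -0.1]
width: 0.003
gripper_force: 0.0
```

>>> apply_moves(
  commands=[
    [0, -0.3, -0.6, 0, 0],
    [0, -0.3, -0.6, 0, 0],
    [0, 0, -0.6, 0, 0],
    [0, 0, 0, 0, 0],
  ],
)

```text
clock: 11.3
position: [0.3729, -0.4003, 0.2086]
ee_rot: [2.929, 1.132, -0.001]
force: [-0.1, 0.5, -0.8]
width: 0.003
gripper_force: 0.0
```

```bash
python3 - <<'E'
from h import *
st();i,P=tray("pics/t4.png");cv2.imwrite("pics/top4.png",i[:,:,::-1])
k=(P[:,2]>.104)&(P[:,2]<.116);f=np.median(P[k],0);print(k.sum(),f,f[:2]-[.549,-.041])
E
```

```text
t 11.3 p [ 0.3729 -0.4003  0.2086] yaw -47.7 r 0.4001 phi -116.1 F [-0.1  0.5 -0.8] w 0.003426503891997848 [ 0.6   0.32  0.16  1.8  -0.06  1.02 -0.05]
111 [ 0.47963479 -0.04003246  0.11030206] [-0.06936521  0.00096754]
```

View pics/top4.png

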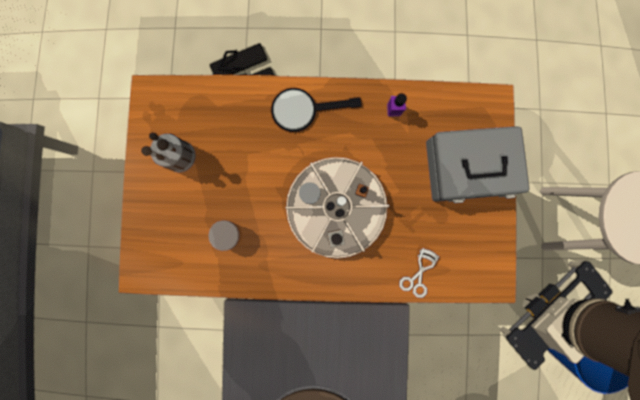

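The foundation stands straight at the front of the tray at (337,239). The jar (311,192) and varnish (363,190) are upright, everything else is where it was, and the arm is clear.

```bash
python3 -c "
from h import *;print(arm.sign_off())"
```

```text
the job is handed in; nothing more can be done
None
```

The organiser is turned and the job is handed in: the foundation bottle stands at the front within about 1° (its compartment within about 2.5°), the jar and varnish rode along upright, and nothing else on the chest moved.

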